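Hand a coin slide over from one stage clip to the other

ROBOT

A 6-joint arm with a two-finger parallel gripper is mounted at the origin on a cart in front of the work surface, level with it; the furniture and walls round the work are solid. World frame = base frame: x ahead of the robot, y to its left, z up, the work surface at z = 0. Lengths are in m, angles in rad, forces in N, time in s.
With the tool pointing down it reaches from about 0.35 to 0.975 m from the base axis. Payload 17.4 kg.
Tool frame: the origin (TCP) lies between the finger pads; the fingertips stand robot.tip_reach ahead of it and the grasp point (between the pads) lies 5 mm behind it (robot.tip_reach is the distance from the TCP to the fingertips, in m); z points along the fingers, y is the line along which they close (so a half turn about z gives the same grasp; the last joint's range is limited). The gripper opens to 85 mm and grips with 20 to 120 N. Pads are 22 mm wide; open, the fingers measure 114 mm over their backs; the gripper's body (76 mm by 85 mm) begins 54 mm behind the grasp point. The pads swing forward as they close: fully open they stand 13 mm farther back than shut.
Start: joints at [-1.314, 0.116, 1.442, -0, 1.584, -0.038], TCP at [0.196, -0.646, 0.245] pointing down, gripper open.
Joint ranges: [-2.83, 2.83], [-0.83, 2.19], [0.07, 2.5], [-1.14, 4.28], [0.01, 3], [-2.97, 2.97]. Speed limits (rad/s): [1.89, 1.89, 2.22, 3.14, 3.14, 3.14].

INTERFACE

Orientations are given as a unit quaternion [x, y, z, w].
In Python, from rig import robot gives the robot as it stands.
- The arm moves only by the tool servo_tool, never from a script. Its argument "increments" is a list of rows, each an object with "angular": the turn, a rotation vector about the world's x, y, z in rad, a list of three; "xyz": the shift along the world's x, y, z in cm, a list of three; "fingers": the gripper's target within -1 to 1 (fully open at 1, half-way at 0, shut at -1). A call has exactly 10 rows; each row is the pose to reach, as a shift and turn from the pose commanded when the call began; what a row does not reach only later rows make up. A row lasts 1/10 s, in which the tool goes at most 50 mm and 8.59 degrees, less where a joint would pass 70% of its speed; a pose out of reach is approached as far as the arm can. A call with a gripper value outside its range is refused whole. The fingers move at their own pace and stop on an object; "newtons" is the grip in N (left out, the last holds). Time passes only in rows, so rows that repeat a pose let the fingers close, or fill a call up. It gives the time, the measured TCP pose, the force, the opening and the grip force at its end, in the units of the state.
- robot.get_obs(): the state, without advancing time (a new reading comes with each control period).
- robot.read_camera(name): name is "scene" or "top" or "wrist"; returns a dict with "image" (480x640x3 uint8, red, green, blue), "fov_y" (degrees; the focal length in pixels is half the picture's height over the tangent of half this angle, whatever the lens; pixels are square), "cx", "cy" (the principal point, pixels), "R" (3x3) and "t" (3): a world point X has camera coordinates R X + t. Camera axes: x right, y down, z forward; pixel columns grow to the right and rows downward; lengths in m; the calibration is good to about 2 mm. A picture is of the moment at which its call begins. There is no depth.
- robot.finish_job(): hands the job in; it is judged then, once.
The state is a dict: "clock": time; "q": joint angles; "dq": joint speeds; "tau": joint torques, N m; "tcp_pos": TCP position; "tool_rot": TCP orientation; "contact_force": force on the tool from outside, world axes, zero at the start; "ft_torque": the same for the moment, N m; "finger_gap": finger opening in m; "gripper_force": force on a finger pad.
Only numpy, scipy, OpenCV 4.12 (cv2) and the standard library are available. Lean on these libraries where they do the work, as an engineer would, in place of code of your own. Each camera call takes 0.05 s, during which the arm holds its last target. There are 200 camera calls.

TASK

The coin slide on the photo stage is held by the left spring clip, whose foot hides the scale strip. First lift the right clip's foot by pressing its thumb button down (about 11 N; above 16 N the spring bends), swing it over the slide's plain right margin, short of the coin, and let it down; only then lift the left clip in the same way, swing it well clear of the slide and let it down, so that the slide is never left unheld. The slide must not shift, and leave everything else on the bench alone.

Things in the scene. Friction and masses are not known exactly. Their poses are not given: they have to be found in the camera images.
- stage: Photo stage, fixed: grey base 205 x 250 mm, dark plate 150 x 210 mm with its top 30 mm above the bench, 280 mm steel column at the far side with a small black microscope turned away to the back. Two alike (mirrored) spring clips, right and left, stand on it. Origin: centre of the underside; x points from the clips to the column (away from the robot at yaw 0), y left, z up.
- slide: White coin slide, 52 x 76 x 6 mm (x, y, z), loose on the plate. Origin: centre of its underside; y along its length to the left end, where a black and white scale strip is printed (23 to 31 mm left of the centre). A green coin, 24 mm across, is fixed in the middle; the right end (13 to 38 mm right of the centre) is plain margin. A low rail stands close behind it.
- slide_left (a point): Point inside the slide's left end, 36 mm left of its centre, 3 mm up. The plate is slippery and the feet are rubber: a foot that is not lifted off shoves or drags the slide along. A shift of 3 mm does no harm.
- slide_right (a point): Point inside the slide's right end, 36 mm right of its centre, 3 mm up.
- pivot_r (a point): Point on the plate's top under the right clip's pivot screw (brass head, 15 mm across, 16 mm high). The clip is a 13 mm wide steel leaf rocking on the screw's post: the front arm ends in a black round foot (10 mm across) 84 mm from the pivot, the tail carries a flat black thumb button (26 mm along the leaf, 28 mm across), its middle 40 mm from the pivot on the opposite side.
- pivot_l (a point): The same for the left clip. The button sits on a threaded stud; how far that is screwed in differs from clip to clip and is NOT measured, so it must be felt for: the button's top is 18 to 29 mm above the plate while the foot rests on the plate, 15 to 26 mm while it stands on the slide.
- clip_r (a joint): Swing of the right clip about its screw: 0 = front arm along stage +x, thumb button towards stage -x; grows as the foot swings in towards the slide (counterclockwise from above); range -0.5 to 0.9, light friction holds it where it is left. Starts with its foot on bare plate. With the foot on the slide's plain margin it reads about 0.59 (0.50 to 0.68 is good).
- clip_l (a joint): Swing of the left clip, mirrored: grows inwards (clockwise from above). Starts with its foot on the scale strip; foot off the slide below 0.3, well clear below 0.2.
- slide_center (a point): Middle of the slide, 3 mm up. To pass a foot over the 6 mm slide: press the button straight down with closed fingertips; the spring yields from 4 N on, 1.7 N per mm of travel; about 11 N lifts the foot 8.5 mm off the plate; the leaf meets its stop at 11.2 N (4.2 mm); over 16 N bends it. Pressed so, the clip follows the fingertips by friction on a 40 mm arc about the screw.
- glass_dish: Small round glass dish with a coin, 68 mm across, 13 mm high, on the bench in front of the stage. Origin: centre of its underside. Leave it alone.
- dropper: Amber dropper bottle with a black cap, 33 mm across, 102 mm high, left of the stage. Origin: centre of its underside. Leave it alone.
Not all that is in view belongs to the job. Of the things like the slide, leave any that is brown or turquoise; of the rest the larger one is meant.

How it is judged:
By the outcome, as a careful person would: the job done as asked, in the order asked, and still so for the second after the job is handed in, with the robot touching nothing.
It also fails if it takes over 58 s, if anything falls off the work surface, if the arm or the gripper's body presses on something with over 40 N, if the wrist force passes 120 N, or if a joint passes its speed limit or range.

## Working session

There is one attempt and no reset: what is moved stays moved. The work goes in short steps, Python scripts to look and compute and a tool call to move; the robot and the scene stay as the last step left them, time stands still between calls to the robot, and variables do not carry over. Pictures are saved under pics/ and viewed, at most 10 in all, crops included, and the job is handed in when it is done.

Besides the shell and the picture viewer there is one more tool, called after ">>>" as name([rows], argument=value, ...), one row to a line, values as JSON. servo_tool: Moves the arm, as the interface text tells. Its arguments: {"type":"object","properties":{"increments":{"type":"array","items":{"type":"object","properties":{"angular":{"type":"array","items":{"type":"number"}},"xyz":{"type":"array","items":{"type":"number"}},"fingers":{"type":"number"}}}},"newtons":{"type":"number"}},"required":["increments"]}

```bash
mkdir -p pics; ls; python3 - <<'E'
from rig import robot
import cv2,numpy as np
o=robot.get_obs();print(o, robot.tip_reach)
for n in("scene","top"):
    c=robot.read_camera(n);cv2.imwrite(f"pics/{n}0.png",c["image"][:,:,::-1])
    np.savez(f"{n}0.npz",**c);print(n,c["fov_y"],c["cx"],c["cy"],c["R"].tolist(),c["t"])
E
```

```text
pics
{'clock': 0.0, 'q': array([-1.31378244e+00,  1.16453560e-01,  1.44228238e+00, -3.18803217e-05,
        1.58399618e+00, -3.77662730e-02]), 'dq': array([-0.0020014 , -0.0003592 , -0.00076492, -0.00102341,  0.00179244,
        0.0007708 ]), 'tau': array([ 5.64232062e-05, -7.31979704e+01, -6.32491350e+01,  1.23877723e-05,
        6.30139213e-03,  3.24425457e-05]), 'tcp_pos': array([ 0.19606564, -0.64570585,  0.2445734 ]), 'tool_rot': array([ 9.89157601e-01,  1.46856788e-01, -7.81744087e-05, -5.64568517e-04]), 'contact_force': array([ 0.30385494, -1.07598988, -0.30464819]), 'ft_torque': array([0.04621458, 0.02598897, 0.0084197 ]), 'gripper_force': 0.0, 'finger_gap': 0.08530811809960702} 0.014
scene 48.13186549370233 319.25106346448655 240.12904056651774 [[-0.7537968581837396, -0.6570732728440893, 0.006709001884038264], [-0.35819505320329326, 0.4023202115810747, -0.8425169144972992], [0.55089617937776, -0.6374897344015166, -0.5386281073984821]] [0.4462772  0.1974198  0.74233489]
top 57.690313679731545 320.74571228975464 241.6777900456405 [[-0.02064787082985717, -0.9995596683128704, -0.021310441395190113], [-0.9896807645280761, 0.023457504335774877, -0.14135674661458433], [0.1417943925312853, 0.018171818087395725, -0.989729324246828]] [0.11566805 0.53276715 0.84187634]
```

View pics/top0.png

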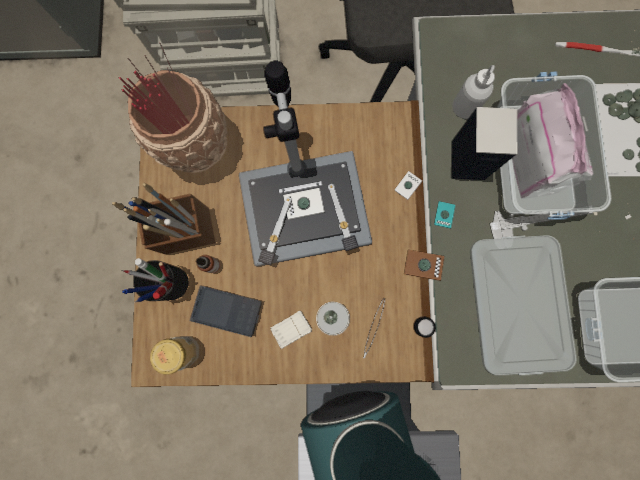

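View pics/scene0.png

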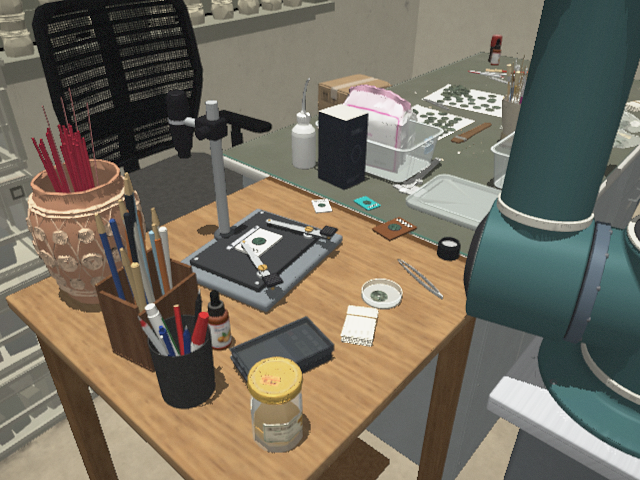

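The top view shows the stage around (305,208), with its left clip from (267,255) to (291,200) on the scale strip. The right clip runs from (350,243) to (332,187), and the white slide with its coin is at (304,204). The white slide at (408,184) is a smaller decoy off the stage. Next I'll zoom in.

```bash
cat > h.py <<'E'
import numpy as np,cv2
def ray(c,uv,z):
    f=240/np.tan(np.radians(float(c["fov_y"]))/2)
    d=np.array([(uv[0]-c["cx"])/f,(uv[1]-c["cy"])/f,1.]);R=c["R"];o=-R.T@c["t"];d=R.T@d
    return o+d*(z-o[2])/d[2]
def proj(c,X):
    f=240/np.tan(np.radians(float(c["fov_y"]))/2);p=c["R"]@np.asarray(X)+c["t"]
    return p[:2]/p[2]*f+[c["cx"],c["cy"]]
E
python3 - <<'E'
import cv2,numpy as np
from h import *
c=np.load("top0.npz");im=c["image"][:,:,::-1]
cr=im[145:270,235:375];cv2.imwrite("pics/top0c.png",cv2.resize(cr,None,fx=4.7,fy=4.7,interpolation=cv2.INTER_CUBIC))
hsv=cv2.cvtColor(np.ascontiguousarray(im),cv2.COLOR_BGR2HSV)
m=cv2.inRange(hsv,(12,110,90),(30,255,255));m2=np.zeros_like(m);m2[165:255,250:362]=m[165:255,250:362]
n,l,s,ce=cv2.connectedComponentsWithStats(m2)
for i in range(1,n):
    if s[i,4]>4: print("brass",s[i],ce[i],ray(c,ce[i],.046))
m=cv2.inRange(hsv,(45,60,20),(100,255,200));m2=np.zeros_like(m);m2[165:255,250:362]=m[165:255,250:362]
n,l,s,ce=cv2.connectedComponentsWithStats(m2)
for i in range(1,n):
    if s[i,4]>8: print("green",s[i],ce[i],ray(c,ce[i],.036))
E
```

```text
brass [269 165   5   1   5] [271. 165.] [0.69637057 0.20300552 0.046     ]
brass [357 165   5  17  53] [359.69811321 171.77358491] [0.676955   0.02091684 0.046     ]
brass [341 222   6   7  33] [343.42424242 224.93939394] [0.56718184 0.05731569 0.046     ]
brass [270 236   7   6  34] [273.32352941 238.41176471] [0.5431105  0.19900272 0.046     ]
brass [354 247   8   8  29] [359. 251.] [0.51360992 0.02774528 0.046     ]
brass [343 251   5   4  14] [345.         252.64285714] [0.51095716 0.05574687 0.046     ]
brass [322 252  15   3  27] [330.14814815 253.44444444] [0.51003249 0.08541679 0.046     ]
```

View pics/top0c.png

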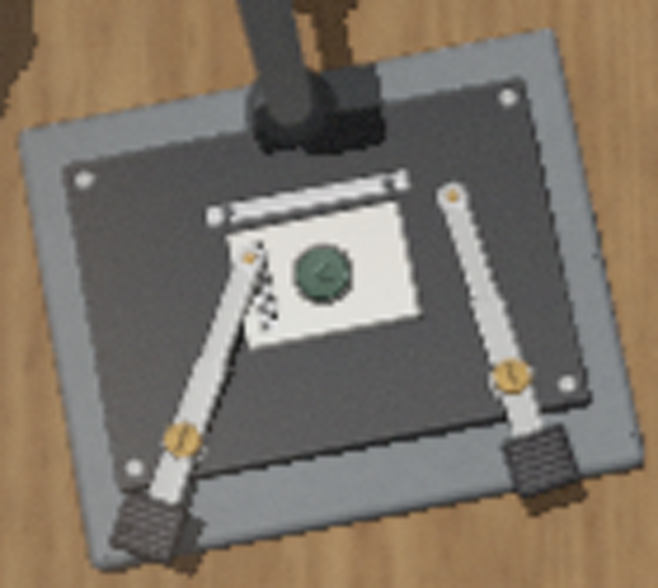

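```bash
python3 - <<'E'
import numpy as np
from h import *
t=np.load("top0.npz");s=np.load("scene0.npz");im=s["image"][:,:,::-1]
f=lambda x,y:(235+x/4.7,145+y/4.7)
PR=ray(t,(343.42+.3,224.94),.046);PL=ray(t,(273.32,238.41),.046)
d=PL-PR;yaw=np.arctan2(-d[0],d[1]);print("sep",np.hypot(*d[:2]),"yaw",yaw)
pc=[ray(t,f(*p),.03) for p in[(66,167),(523,80),(590,403),(125,490)]]
print("plate",[np.round(np.linalg.norm(pc[i]-pc[i-1]),4) for i in range(4)],np.arctan2(*( (pc[0]-pc[1])*[-1,1,1])[:2]), np.mean(pc,0))
for n,P,ft,zf,bt,zb in(("R",PR,(452,195),.036,(540,460),.053),("L",PL,(249,257),.042,(150,523),.050)):
    F=ray(t,f(*ft),zf);B=ray(t,f(*bt),zb)
    print(n,P,"foot",F,np.linalg.norm((F-P)[:2]),np.arctan2(*(F-P)[1::-1])-yaw,"but",B,np.linalg.norm((B-P)[:2]),np.arctan2(*(P-B)[1::-1])-yaw)
sl=[ray(t,f(*p),.036) for p in[(228,235),(399,202),(420,316),(250,348)]]
print("slide",np.mean(sl,0),[np.round(np.linalg.norm(sl[i]-sl[i-1]),4) for i in range(4)])
# check brass in scene view
hsv=cv2.cvtColor(np.ascontiguousarray(im),cv2.COLOR_BGR2HSV);m=cv2.inRange(hsv,(12,120,110),(28,255,255))
n,l,st,ce=cv2.connectedComponentsWithStats(m)
for P in(PR,PL):
    p=proj(s,P);i=1+np.argmin(np.linalg.norm(ce[1:]-p,axis=1)+100*(st[1:,4]<10));print("scene",p,ce[i],st[i,4],"ray",ray(s,ce[i],.045))
E
```

```text
sep 0.14430765792330885 yaw 0.1674512878240504
plate [np.float64(0.1479), np.float64(0.2072), np.float64(0.1487), np.float64(0.2058)] 0.16732220900830985 [0.6134776 0.136424  0.03     ]
R [0.56716599 0.05672063 0.046     ] foot [0.65023961 0.07998134 0.036     ] 0.08626868765903527 0.10555848792738493 but [0.52943948 0.04574356 0.053     ] 0.03929104097966975 0.11569557172392642
L [0.54311426 0.19900982 0.046     ] foot [0.62317183 0.1690372  0.042     ] 0.08548434402876026 -0.5256856794279741 but [0.5068059  0.21147352 0.05      ] 0.03838802625257289 -0.49812103705976835
slide [0.61571817 0.13671487 0.036     ] [np.float64(0.0516), np.float64(0.0765), np.float64(0.052), np.float64(0.0754)]
scene [309.4037972  228.41068306] [308.41935484 228.41935484] 31 ray [0.56960706 0.05673829 0.045     ]
scene [262.74273591 266.81362781] [262.30952381 267.02380952] 42 ray [0.54427012 0.19896005 0.045     ]
```

>>> servo_tool([
  {"xyz": [2,4.5,0],"fingers": -1},
  {"xyz": [4,9,0],"fingers": -1},
  {"xyz": [6,13.5,0],"fingers": -1},
  {"xyz": [8,18,0],"fingers": -1},
  {"xyz": [10,22.5,0],"fingers": -1},
  {"xyz": [12,27,0],"fingers": -1},
  {"xyz": [14,31.5,0],"fingers": -1},
  {"xyz": [16,36,0],"fingers": -1},
  {"xyz": [18,40.5,0],"fingers": -1},
  {"xyz": [20,45,0],"fingers": -1},
])

```text
invalid input
```

The plate is 207 × 148 mm, the slide 76 × 52 mm and the yaw about 0.167, so the sizes check out. Clip_r reads about 0.11 and clip_l about 0.51. I'll send the move again with every field filled in.

>>> servo_tool([
  {"xyz": [2,4.5,0],"angular": [0,0,0],"fingers": -1},
  {"xyz": [4,9,0],"angular": [0,0,0],"fingers": -1},
  {"xyz": [6,13.5,0],"angular": [0,0,0],"fingers": -1},
  {"xyz": [8,18,0],"angular": [0,0,0],"fingers": -1},
  {"xyz": [10,22.5,0],"angular": [0,0,0],"fingers": -1},
  {"xyz": [12,27,0],"angular": [0,0,0],"fingers": -1},
  {"xyz": [14,31.5,0],"angular": [0,0,0],"fingers": -1},
  {"xyz": [16,36,0],"angular": [0,0,0],"fingers": -1},
  {"xyz": [18,40.5,0],"angular": [0,0,0],"fingers": -1},
  {"xyz": [20,45,0],"angular": [0,0,0],"fingers": -1},
], newtons=20)

```text
clock: 1.1
tcp_pos: [0.3963, -0.194, 0.2453]
tool_rot: [0.989, 0.147, 0.0, 0.0]
contact_force: [1.3, -1.6, 0.4]
finger_gap: -0.0002
gripper_force: 0.0
```

>>> servo_tool([
  {"xyz": [2,4,-1],"angular": [0,0,0],"fingers": -1},
  {"xyz": [4,8,-2.5],"angular": [0,0,0],"fingers": -1},
  {"xyz": [6,12,-4],"angular": [0,0,0],"fingers": -1},
  {"xyz": [8,15.5,-6],"angular": [0,0,0],"fingers": -1},
  {"xyz": [10,19,-8],"angular": [0,0,0],"fingers": -1},
  {"xyz": [12,22,-10],"angular": [0,0,0],"fingers": -1},
  {"xyz": [13,23.8,-11],"angular": [0,0,0],"fingers": -1},
  {"xyz": [13.3,24.2,-11.5],"angular": [0,0,0],"fingers": -1},
  {"xyz": [13.3,24.2,-11.5],"angular": [0,0,0],"fingers": -1},
  {"xyz": [13.3,24.2,-11.5],"angular": [0,0,0],"fingers": -1},
])

```text
clock: 2.1
tcp_pos: [0.5289, 0.0454, 0.1308]
tool_rot: [0.989, 0.147, 0.0, 0.0]
contact_force: [-0.4, -0.8, -0.3]
finger_gap: 0.0001
gripper_force: 0.0
```

```bash
python3 - <<'E'
from rig import robot
import cv2,numpy as np
from h import *
o=robot.get_obs();print(o["tcp_pos"],o["contact_force"],o["clock"])
c=robot.read_camera("wrist");im=c["image"][:,:,::-1].copy();np.savez("w1.npz",**c)
for X,k in(((.568,.057,.046),(0,0,255)),((.5295,.046,.053),(255,0,0)),((.5437,.199,.046),(0,0,255)),((.5085,.2123,.050),(255,0,0))):
    p=proj(c,X);print(p);cv2.drawMarker(im,tuple(int(v) for v in p),k,0,12,1)
cv2.imwrite("pics/w1.png",im)
E
```

```text
[0.52894384 0.04539562 0.13076764] [-0.44395507 -0.79468642 -0.25706387] 2.1
[316.53631294 188.71226125]
[315.51904478 255.82297446]
[ 72.50623404 158.17479174]
[ 39.1302351  209.67478953]
```

View pics/w1.png

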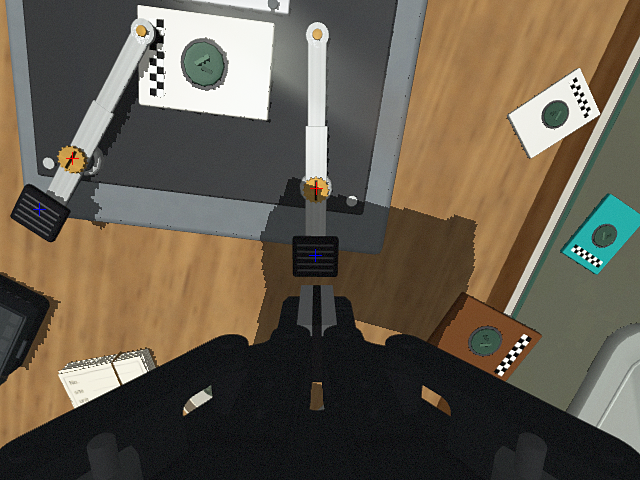

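The wrist view puts the pivots at (316,189) and (72,159) and the buttons at (316,256) and (40,212), all right under my predictions. Now I'll descend to feel for the right button.

>>> servo_tool([
  {"xyz": [0,0.05,-2],"angular": [0,0,0],"fingers": -1},
  {"xyz": [0.05,0.05,-4],"angular": [0,0,0],"fingers": -1},
  {"xyz": [0.05,0.05,-5],"angular": [0,0,0],"fingers": -1},
  {"xyz": [0.05,0.05,-5.5],"angular": [0,0,0],"fingers": -1},
  {"xyz": [0.05,0.05,-5.6],"angular": [0,0,0],"fingers": -1},
  {"xyz": [0.05,0.05,-5.6],"angular": [0,0,0],"fingers": -1},
  {"xyz": [0.05,0.05,-5.7],"angular": [0,0,0],"fingers": -1},
  {"xyz": [0.05,0.05,-5.8],"angular": [0,0,0],"fingers": -1},
  {"xyz": [0.05,0.05,-5.8],"angular": [0,0,0],"fingers": -1},
  {"xyz": [0.05,0.05,-5.8],"angular": [0,0,0],"fingers": -1},
])

```text
clock: 3.15
tcp_pos: [0.5296, 0.0466, 0.0724]
tool_rot: [0.989, 0.147, 0.0, 0.0]
contact_force: [-1.0, 0.5, 0.5]
finger_gap: -0.0002
gripper_force: 0.0
```

>>> servo_tool([
  {"xyz": [0,0,-0.1],"angular": [0,0,0],"fingers": -1},
  {"xyz": [0,0,-0.2],"angular": [0,0,0],"fingers": -1},
  {"xyz": [0,0,-0.3],"angular": [0,0,0],"fingers": -1},
  {"xyz": [0,0,-0.3],"angular": [0,0,0],"fingers": -1},
  {"xyz": [0,0,-0.3],"angular": [0,0,0],"fingers": -1},
  {"xyz": [0,0,-0.3],"angular": [0,0,0],"fingers": -1},
  {"xyz": [0,0,-0.3],"angular": [0,0,0],"fingers": -1},
  {"xyz": [0,0,-0.3],"angular": [0,0,0],"fingers": -1},
  {"xyz": [0,0,-0.3],"angular": [0,0,0],"fingers": -1},
  {"xyz": [0,0,-0.3],"angular": [0,0,0],"fingers": -1},
])

```text
clock: 4.15
tcp_pos: [0.5296, 0.0466, 0.0693]
tool_rot: [0.989, 0.147, 0.0, 0.0]
contact_force: [0.6, -0.0, 0.1]
finger_gap: -0.0002
gripper_force: 0.0
```

```bash
python3 - <<'E'
from rig import robot
o=robot.get_obs();print(o["tcp_pos"],o["contact_force"],o["clock"])
E
```

```text
[0.52961972 0.04662817 0.06932963] [ 0.59932488 -0.02353075  0.07038751] 4.15
```

>>> servo_tool([
  {"xyz": [0,0,-0.1],"angular": [0,0,0],"fingers": -1},
  {"xyz": [0,0,-0.2],"angular": [0,0,0],"fingers": -1},
  {"xyz": [0,0,-0.3],"angular": [0,0,0],"fingers": -1},
  {"xyz": [0,0,-0.3],"angular": [0,0,0],"fingers": -1},
  {"xyz": [0,0,-0.3],"angular": [0,0,0],"fingers": -1},
  {"xyz": [0,0,-0.3],"angular": [0,0,0],"fingers": -1},
  {"xyz": [0,0,-0.3],"angular": [0,0,0],"fingers": -1},
  {"xyz": [0,0,-0.3],"angular": [0,0,0],"fingers": -1},
  {"xyz": [0,0,-0.3],"angular": [0,0,0],"fingers": -1},
  {"xyz": [0,0,-0.3],"angular": [0,0,0],"fingers": -1},
])

```text
clock: 5.15
tcp_pos: [0.5295, 0.0466, 0.0667]
tool_rot: [0.989, 0.147, -0.0, 0.0]
contact_force: [-5.4, -1.1, 8.6]
finger_gap: -0.0
gripper_force: 3.8
```

>>> servo_tool([
  {"xyz": [0,0,-0.05],"angular": [0,0,0],"fingers": -1},
  {"xyz": [-0.03,-0.01,-0.1],"angular": [0,0,0],"fingers": -1},
  {"xyz": [-0.03,-0.01,-0.12],"angular": [0,0,0],"fingers": -1},
  {"xyz": [-0.03,-0.01,-0.12],"angular": [0,0,0],"fingers": -1},
  {"xyz": [-0.03,-0.01,-0.12],"angular": [0,0,0],"fingers": -1},
  {"xyz": [-0.03,-0.01,-0.12],"angular": [0,0,0],"fingers": -1},
  {"xyz": [-0.03,-0.01,-0.12],"angular": [0,0,0],"fingers": -1},
  {"xyz": [-0.03,-0.01,-0.12],"angular": [0,0,0],"fingers": -1},
  {"xyz": [-0.03,-0.01,-0.12],"angular": [0,0,0],"fingers": -1},
  {"xyz": [-0.03,-0.01,-0.12],"angular": [0,0,0],"fingers": -1},
])

```text
clock: 6.15
tcp_pos: [0.5293, 0.0465, 0.0658]
tool_rot: [0.989, 0.147, -0.0, 0.0]
contact_force: [-6.2, -0.7, 10.4]
finger_gap: 0.0003
gripper_force: 5.2
```

```bash
python3 - <<'E'
from rig import robot
import cv2,numpy as np
from h import *
c=robot.read_camera("wrist");im=c["image"][:,:,::-1];cv2.imwrite("pics/w2.png",im)
o=robot.get_obs();print(o["tcp_pos"],o["contact_force"],o["clock"])
a=.1675+np.array([.11,.23,.35,.47,.59]);P=np.array([.568,.057])
d=np.c_[np.cos(a),np.sin(a)];print(np.round(-.04*(d-d[0])*100,2))
E
```

```text
[0.52931058 0.04644815 0.06577239] [-5.73983117 -0.72763482  9.39728544] 6.2
[[-0.   -0.  ]
 [ 0.16 -0.45]
 [ 0.37 -0.88]
 [ 0.63 -1.28]
 [ 0.94 -1.65]]
```

View pics/w2.png

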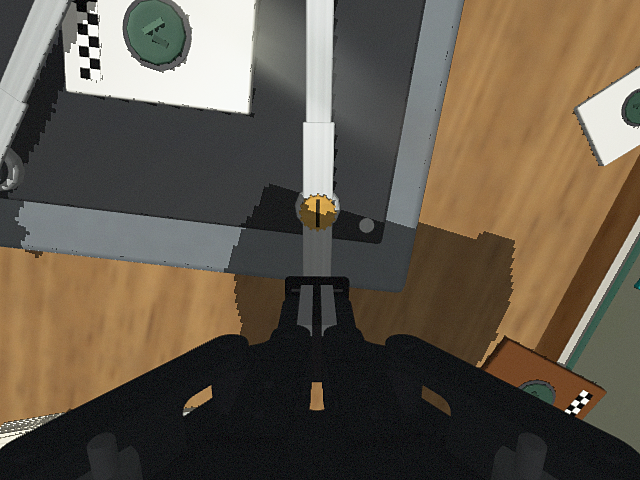

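Fingertips are on the button at (317,285), with the leaf arm straight up the picture and the slide undisturbed. I'll press a little more and relieve the sideways load.

>>> servo_tool([
  {"xyz": [-0.02,-0.01,-0.02],"angular": [0,0,0],"fingers": -1},
  {"xyz": [-0.05,-0.015,-0.05],"angular": [0,0,0],"fingers": -1},
  {"xyz": [-0.05,-0.015,-0.05],"angular": [0,0,0],"fingers": -1},
  {"xyz": [-0.05,-0.015,-0.05],"angular": [0,0,0],"fingers": -1},
  {"xyz": [-0.05,-0.015,-0.05],"angular": [0,0,0],"fingers": -1},
  {"xyz": [-0.05,-0.015,-0.05],"angular": [0,0,0],"fingers": -1},
  {"xyz": [-0.05,-0.015,-0.05],"angular": [0,0,0],"fingers": -1},
  {"xyz": [-0.05,-0.015,-0.05],"angular": [0,0,0],"fingers": -1},
  {"xyz": [-0.05,-0.015,-0.05],"angular": [0,0,0],"fingers": -1},
  {"xyz": [-0.05,-0.015,-0.05],"angular": [0,0,0],"fingers": -1},
])

```text
clock: 7.2
tcp_pos: [0.5291, 0.0464, 0.0654]
tool_rot: [0.989, 0.147, 0.0, 0.0]
contact_force: [-4.2, -0.5, 10.1]
finger_gap: 0.0003
gripper_force: 5.0
```

```bash
python3 - <<'E'
from rig import robot
for i in range(4):
    robot.read_camera("top");o=robot.get_obs();print(o["tcp_pos"],o["contact_force"],o["clock"])
E
```

```text
[0.52908898 0.04642007 0.06542146] [-4.11286287  0.36894155 10.8453902 ] 7.25
[0.52909538 0.04639307 0.06542058] [-4.5705088   0.38989271 10.39791895] 7.3
[0.52911184 0.04640734 0.06545291] [-4.46760065  0.33790831  9.27653958] 7.35
[0.52908942 0.04639137 0.06542445] [-3.59499947  0.51811696  9.67563283] 7.4
```

>>> servo_tool([
  {"xyz": [-0.02,-0.01,-0.03],"angular": [0,0,0],"fingers": -1},
  {"xyz": [-0.03,-0.01,-0.05],"angular": [0,0,0],"fingers": -1},
  {"xyz": [-0.01,-0.07,-0.05],"angular": [0,0,0.015],"fingers": -1},
  {"xyz": [0.01,-0.14,-0.05],"angular": [0,0,0.03],"fingers": -1},
  {"xyz": [0.03,-0.21,-0.05],"angular": [0,0,0.05],"fingers": -1},
  {"xyz": [0.05,-0.28,-0.05],"angular": [0,0,0.07],"fingers": -1},
  {"xyz": [0.08,-0.35,-0.05],"angular": [0,0,0.09],"fingers": -1},
  {"xyz": [0.08,-0.35,-0.05],"angular": [0,0,0.09],"fingers": -1},
  {"xyz": [0.08,-0.35,-0.05],"angular": [0,0,0.09],"fingers": -1},
  {"xyz": [0.08,-0.35,-0.05],"angular": [0,0,0.09],"fingers": -1},
])

```text
clock: 8.4
tcp_pos: [0.5301, 0.0429, 0.0651]
tool_rot: [0.982, 0.191, 0.001, 0.0]
contact_force: [-2.7, 0.1, 10.4]
finger_gap: 0.0004
gripper_force: 5.1
```

```bash
cat > look.py <<'E'
from rig import robot
import sys,cv2,numpy as np
from h import *
F=[]
for i in range(4):
    c=robot.read_camera("wrist");o=robot.get_obs();F.append(o["contact_force"])
print(o["tcp_pos"],np.mean(F,0),np.std(F,0),o["clock"])
im=c["image"][:,:,::-1]
if len(sys.argv)>1:cv2.imwrite(sys.argv[1],im)
# top view: clip angles from steel leaf pixels between pivot and foot
t=robot.read_camera("top");g=t["image"].astype(int);PV={"R":(.568,.057,1),"L":(.5437,.199,-1)}
hsv=cv2.cvtColor(t["image"],cv2.COLOR_RGB2HSV)
b=cv2.inRange(hsv,(10,90,90),(30,255,255));
for n,(x,y,s) in PV.items():
    best=[]
    for th in np.arange(-.3,.85,.01):
        a=.1675+s*th;v=[]
        for r in np.arange(.015,.088,.003):
            p=proj(t,(x+r*np.cos(a),y+r*np.sin(a),.043));v.append(cv2.getRectSubPix(t["image"],(1,1),(float(p[0]),float(p[1]))).mean())
        best.append((np.percentile(v,15),th))
    print(n,"theta",[round(q[1],2) for q in sorted(best)[-4:]])
m=cv2.inRange(hsv,(45,60,20),(100,255,200));m[:165]=0;m[255:]=0;m[:,:250]=0;m[:,362:]=0
M=cv2.moments(m,True);
if M["m00"]>20:print("coin",M["m00"],ray(t,(M["m10"]/M["m00"],M["m01"]/M["m00"]),.036))
E
python3 look.py pics/w3.png
```

```text
[0.53011997 0.04289439 0.06508747] [-2.42334403  0.44370667 10.24047777] [0.45406567 0.48961908 0.25909787] 8.6
R theta [np.float64(0.75), np.float64(0.76), np.float64(0.79), np.float64(0.25)]
L theta [np.float64(0.52), np.float64(0.53), np.float64(0.54), np.float64(0.55)]
coin 3717.0 [0.59237625 0.07136943 0.036     ]
```

View pics/w3.png

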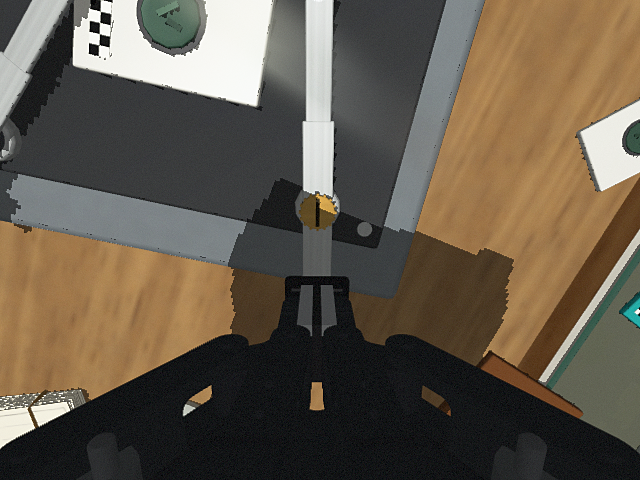

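The leaf stayed lined up with the fingers, so the clip is following at about 0.20, and the slide hasn't moved. I'll swing on to 0.59 with a touch more press.

>>> servo_tool([
  {"xyz": [0.03,-0.07,-0.02],"angular": [0,0,0.02],"fingers": -1},
  {"xyz": [0.08,-0.19,-0.03],"angular": [0,0,0.05],"fingers": -1},
  {"xyz": [0.13,-0.29,-0.03],"angular": [0,0,0.08],"fingers": -1},
  {"xyz": [0.2,-0.44,-0.03],"angular": [0,0,0.12],"fingers": -1},
  {"xyz": [0.28,-0.58,-0.03],"angular": [0,0,0.16],"fingers": -1},
  {"xyz": [0.36,-0.71,-0.03],"angular": [0,0,0.2],"fingers": -1},
  {"xyz": [0.45,-0.85,-0.03],"angular": [0,0,0.24],"fingers": -1},
  {"xyz": [0.54,-0.97,-0.03],"angular": [0,0,0.28],"fingers": -1},
  {"xyz": [0.64,-1.1,-0.03],"angular": [0,0,0.32],"fingers": -1},
  {"xyz": [0.74,-1.21,-0.03],"angular": [0,0,0.355],"fingers": -1},
])

```text
clock: 9.65
tcp_pos: [0.5374, 0.0308, 0.0647]
tool_rot: [0.932, 0.362, 0.001, 0.0]
contact_force: [-2.6, 0.4, 9.1]
finger_gap: -0.0
gripper_force: 4.7
```

>>> servo_tool([
  {"xyz": [0.05,-0.06,0],"angular": [0,0,0.02],"fingers": -1},
  {"xyz": [0.09,-0.1,0],"angular": [0,0,0.035],"fingers": -1},
  {"xyz": [0.09,-0.1,0],"angular": [0,0,0.035],"fingers": -1},
  {"xyz": [0.09,-0.1,0],"angular": [0,0,0.035],"fingers": -1},
  {"xyz": [0.09,-0.1,0],"angular": [0,0,0.035],"fingers": -1},
  {"xyz": [0.09,-0.1,0],"angular": [0,0,0.035],"fingers": -1},
  {"xyz": [0.09,-0.1,0],"angular": [0,0,0.035],"fingers": -1},
  {"xyz": [0.09,-0.1,0],"angular": [0,0,0.035],"fingers": -1},
  {"xyz": [0.09,-0.1,0],"angular": [0,0,0.035],"fingers": -1},
  {"xyz": [0.09,-0.1,0],"angular": [0,0,0.035],"fingers": -1},
])

```text
clock: 10.65
tcp_pos: [0.5384, 0.0298, 0.0647]
tool_rot: [0.926, 0.378, 0.001, 0.0]
contact_force: [-2.4, 0.1, 8.8]
finger_gap: -0.0002
gripper_force: 4.5
```

```bash
python3 look.py pics/w4.png
```

```text
[0.53835592 0.02980281 0.06466411] [-1.75985335  0.3283119   9.18623438] [0.14223421 0.36073518 0.25667239] 10.85
R theta [np.float64(-0.25), np.float64(-0.1), np.float64(-0.24), np.float64(-0.11)]
L theta [np.float64(0.52), np.float64(0.53), np.float64(0.54), np.float64(0.55)]
coin 3169.0 [0.60244808 0.06195974 0.036     ]
```

View pics/w4.png

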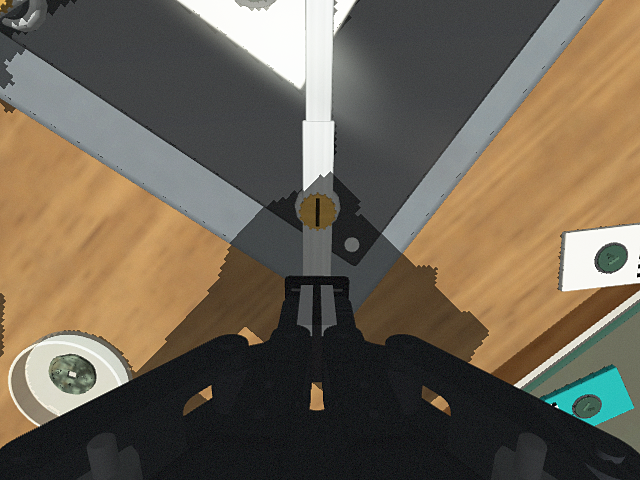

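The clip is at about 0.59–0.61 with its arm over the slide's right margin, whose near corner shows at (300,88). I'll release straight up and check the slide.

>>> servo_tool([
  {"xyz": [0,0,0.1],"angular": [0,0,0],"fingers": -1},
  {"xyz": [0,0,0.2],"angular": [0,0,0],"fingers": -1},
  {"xyz": [0,0,0.3],"angular": [0,0,0],"fingers": -1},
  {"xyz": [0,0,0.4],"angular": [0,0,0],"fingers": -1},
  {"xyz": [0,0,0.5],"angular": [0,0,0],"fingers": -1},
  {"xyz": [0,0,0.7],"angular": [0,0,0],"fingers": -1},
  {"xyz": [0,0,1.5],"angular": [0,0,0],"fingers": -1},
  {"xyz": [-1,0,3],"angular": [0,0,-0.1],"fingers": -1},
  {"xyz": [-3,3,5],"angular": [0,0,-0.2],"fingers": -1},
  {"xyz": [-5,6,6.5],"angular": [0,0,-0.3],"fingers": -1},
])

```text
clock: 11.9
tcp_pos: [0.4876, 0.09, 0.1304]
tool_rot: [0.973, 0.232, 0.0, 0.0]
contact_force: [0.3, 0.5, 0.1]
finger_gap: 0.0001
gripper_force: 0.0
```

```bash
python3 look.py pics/w5.png
```

```text
[0.48799882 0.09011564 0.12965667] [0.85567863 0.03516569 0.56222648] [1.38628268 0.44289769 1.71557839] 12.1
R theta [np.float64(0.81), np.float64(0.82), np.float64(0.83), np.float64(0.84)]
L theta [np.float64(-0.27), np.float64(-0.28), np.float64(-0.3), np.float64(-0.29)]
coin 5550.0 [0.56937303 0.1154459  0.036     ]
```

View pics/w5.png

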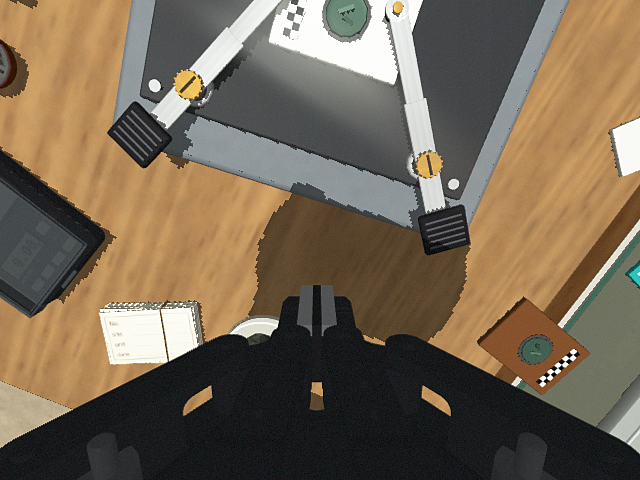

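The right foot (398,8) is on the plain margin, clear of the coin at (347,14). Checking the numbers for this and for the left clip.

```bash
python3 - <<'E'
from rig import robot
from h import *
c=robot.read_camera("wrist");o=robot.get_obs()
print(o["tcp_pos"])
P=lambda u,z:ray(c,u,z)
an=lambda a,b:np.arctan2(*(b-a)[1::-1])-.1675
R=P((427,164),.046);F=P((398,8),.042);L=P((189,85),.046);B=P((139,134),.052)
print("coin",P((347,14),.037),"R",R,"foot",F,an(R,F),"L",L,"B",B,np.linalg.norm((B-L)[:2]),an(B,L),"front corner",P((398,84),.036))
t=np.load("top0.npz");print("corner before",ray(t,(235+420/4.7,145+316/4.7),.036))
E
```

```text
[0.4880823  0.08930586 0.12859491]
coin [0.61589614 0.13655087 0.037     ] R [0.56693183 0.05749402 0.046     ] foot [0.62931881 0.1134356  0.042     ] 0.5634815269084171 L [0.54309193 0.19679163 0.046     ] B [0.50710966 0.20997851 0.052     ] 0.038322548325304 -0.5187824318639628 front corner [0.59847182 0.09346771 0.036     ]
corner before [0.596376   0.09522224 0.036     ]
```

The slide and coin haven't moved and clip_r is about 0.58. Over to the left button.

>>> servo_tool([
  {"xyz": [0,2,0],"angular": [0,0,-0.1],"fingers": -1},
  {"xyz": [0.5,4,0],"angular": [0,0,-0.2],"fingers": -1},
  {"xyz": [1,6,0],"angular": [0,0,-0.32],"fingers": -1},
  {"xyz": [1.4,8,0],"angular": [0,0,-0.44],"fingers": -1},
  {"xyz": [1.6,10,0],"angular": [0,0,-0.56],"fingers": -1},
  {"xyz": [1.7,11.5,-0.5],"angular": [0,0,-0.68],"fingers": -1},
  {"xyz": [1.8,12.2,-2],"angular": [0,0,-0.78],"fingers": -1},
  {"xyz": [1.8,12.2,-4],"angular": [0,0,-0.815],"fingers": -1},
  {"xyz": [1.8,12.2,-5.2],"angular": [0,0,-0.815],"fingers": -1},
  {"xyz": [1.8,12.2,-5.6],"angular": [0,0,-0.815],"fingers": -1},
])

```text
clock: 13.2
tcp_pos: [0.5056, 0.2109, 0.0709]
tool_rot: [0.986, -0.169, -0.001, 0.001]
contact_force: [0.1, 0.7, 0.4]
finger_gap: -0.0001
gripper_force: 0.0
```

>>> servo_tool([
  {"xyz": [0,0,0],"angular": [0,0,0],"fingers": -1},
  {"xyz": [0,0,0],"angular": [0,0,0],"fingers": -1},
  {"xyz": [0,0,0],"angular": [0,0,0],"fingers": -1},
  {"xyz": [0,0,0],"angular": [0,0,0],"fingers": -1},
  {"xyz": [0,0,0],"angular": [0,0,0],"fingers": -1},
  {"xyz": [0,0,0],"angular": [0,0,0],"fingers": -1},
  {"xyz": [0,0,0],"angular": [0,0,0],"fingers": -1},
  {"xyz": [0,0,0],"angular": [0,0,0],"fingers": -1},
  {"xyz": [0,0,0],"angular": [0,0,0],"fingers": -1},
  {"xyz": [0,0,0],"angular": [0,0,0],"fingers": -1},
])

```text
clock: 14.2
tcp_pos: [0.5059, 0.2117, 0.0728]
tool_rot: [0.986, -0.169, -0.0, 0.0]
contact_force: [-0.1, 1.2, 0.2]
finger_gap: 0.0
gripper_force: 0.0
```

```bash
python3 look.py pics/w6.png
```

```text
[0.50593078 0.21174968 0.07282995] [ 0.09107056 -0.5738406  -0.3450186 ] [0.53829399 0.5304961  0.23612304] 14.4
R theta [np.float64(0.54), np.float64(0.55), np.float64(0.63), np.float64(0.62)]
L theta [np.float64(0.04), np.float64(-0.06), np.float64(0.16), np.float64(0.17)]
coin 2257.0 [0.57459748 0.21044744 0.036     ]
```

View pics/w6.png

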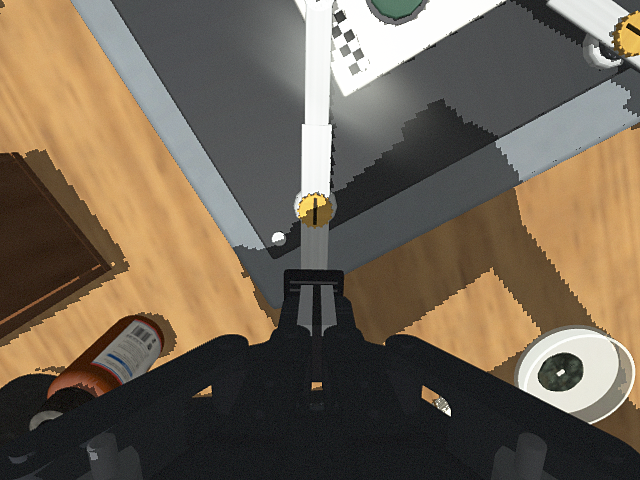

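The leaf and button line up with the fingers at (314,275), and the dropper at (100,390) is clear. Now probing.

>>> servo_tool([
  {"xyz": [0,0,-0.1],"angular": [0,0,0],"fingers": -1},
  {"xyz": [0,0,-0.2],"angular": [0,0,0],"fingers": -1},
  {"xyz": [0,0,-0.3],"angular": [0,0,0],"fingers": -1},
  {"xyz": [0,0,-0.4],"angular": [0,0,0],"fingers": -1},
  {"xyz": [0,0,-0.5],"angular": [0,0,0],"fingers": -1},
  {"xyz": [0,0,-0.5],"angular": [0,0,0],"fingers": -1},
  {"xyz": [0,0,-0.5],"angular": [0,0,0],"fingers": -1},
  {"xyz": [0,0,-0.5],"angular": [0,0,0],"fingers": -1},
  {"xyz": [0,0,-0.5],"angular": [0,0,0],"fingers": -1},
  {"xyz": [0,0,-0.5],"angular": [0,0,0],"fingers": -1},
])

```text
clock: 15.45
tcp_pos: [0.5059, 0.2118, 0.0679]
tool_rot: [0.986, -0.169, 0.0, -0.0]
contact_force: [-0.2, 0.2, 0.2]
finger_gap: 0.0003
gripper_force: 0.0
```

>>> servo_tool([
  {"xyz": [0,0,-0.1],"angular": [0,0,0],"fingers": -1},
  {"xyz": [0,0,-0.2],"angular": [0,0,0],"fingers": -1},
  {"xyz": [0,0,-0.3],"angular": [0,0,0],"fingers": -1},
  {"xyz": [0,0,-0.3],"angular": [0,0,0],"fingers": -1},
  {"xyz": [0,0,-0.3],"angular": [0,0,0],"fingers": -1},
  {"xyz": [0,0,-0.3],"angular": [0,0,0],"fingers": -1},
  {"xyz": [0,0,-0.3],"angular": [0,0,0],"fingers": -1},
  {"xyz": [0,0,-0.3],"angular": [0,0,0],"fingers": -1},
  {"xyz": [0,0,-0.3],"angular": [0,0,0],"fingers": -1},
  {"xyz": [0,0,-0.3],"angular": [0,0,0],"fingers": -1},
])

```text
clock: 16.45
tcp_pos: [0.5059, 0.2118, 0.0648]
tool_rot: [0.986, -0.169, -0.0, -0.0]
contact_force: [-0.2, -1.0, 0.5]
finger_gap: -0.0
gripper_force: 0.0
```

>>> servo_tool([
  {"xyz": [0,0,-0.1],"angular": [0,0,0],"fingers": -1},
  {"xyz": [0,0,-0.2],"angular": [0,0,0],"fingers": -1},
  {"xyz": [0,0,-0.3],"angular": [0,0,0],"fingers": -1},
  {"xyz": [0,0,-0.3],"angular": [0,0,0],"fingers": -1},
  {"xyz": [0,0,-0.3],"angular": [0,0,0],"fingers": -1},
  {"xyz": [0,0,-0.3],"angular": [0,0,0],"fingers": -1},
  {"xyz": [0,0,-0.3],"angular": [0,0,0],"fingers": -1},
  {"xyz": [0,0,-0.3],"angular": [0,0,0],"fingers": -1},
  {"xyz": [0,0,-0.3],"angular": [0,0,0],"fingers": -1},
  {"xyz": [0,0,-0.3],"angular": [0,0,0],"fingers": -1},
])

```text
clock: 17.45
tcp_pos: [0.506, 0.2119, 0.0624]
tool_rot: [0.986, -0.169, 0.0, -0.0]
contact_force: [-3.5, -0.9, 7.0]
finger_gap: -0.0002
gripper_force: 3.8
```

>>> servo_tool([
  {"xyz": [-0.02,0.01,-0.04],"angular": [0,0,0],"fingers": -1},
  {"xyz": [-0.04,0.015,-0.08],"angular": [0,0,0],"fingers": -1},
  {"xyz": [-0.06,0.02,-0.12],"angular": [0,0,0],"fingers": -1},
  {"xyz": [-0.06,0.02,-0.12],"angular": [0,0,0],"fingers": -1},
  {"xyz": [-0.06,0.02,-0.12],"angular": [0,0,0],"fingers": -1},
  {"xyz": [-0.06,0.02,-0.12],"angular": [0,0,0],"fingers": -1},
  {"xyz": [-0.06,0.02,-0.12],"angular": [0,0,0],"fingers": -1},
  {"xyz": [-0.06,0.02,-0.12],"angular": [0,0,0],"fingers": -1},
  {"xyz": [-0.06,0.02,-0.12],"angular": [0,0,0],"fingers": -1},
  {"xyz": [-0.06,0.02,-0.12],"angular": [0,0,0],"fingers": -1},
])

```text
clock: 18.45
tcp_pos: [0.506, 0.2122, 0.0619]
tool_rot: [0.986, -0.169, 0.001, -0.0]
contact_force: [-1.6, -1.7, 11.3]
finger_gap: 0.0003
gripper_force: 6.1
```

```bash
python3 look.py|head -1
```

```text
[0.50596928 0.21214757 0.06189371] [-2.33686162 -1.45555691 12.00574786] [0.51052757 0.47471515 0.67789576] 18.65
```

```bash
cat > foot.py <<'E'
from rig import robot
from h import *
s=np.load("scene0.npz");c=robot.read_camera("scene")
g=lambda d:cv2.cvtColor(d["image"],cv2.COLOR_RGB2GRAY).astype(np.float32)
up=lambda a:cv2.resize(a,None,fx=10,fy=10,interpolation=cv2.INTER_CUBIC)
A,B=g(s),g(c)
def shift(X,h=5):
    u,v=np.round(proj(s,X)).astype(int)
    T=up(A[v-h:v+h+1,u-h:u+h+1]);W=up(B[v-h-6:v+h+7,u-h-6:u+h+7])
    r=cv2.matchTemplate(W,T,cv2.TM_CCOEFF_NORMED);_,m,_,l=cv2.minMaxLoc(r);return (l[0]/10-6,l[1]/10-6),round(m,3),(u,v)
F=np.array([.6225,.169,.044])
print("px per 3mm up",proj(s,F+[0,0,.003])-proj(s,F))
print("foot",shift(F,3),shift(F,4),"coin",shift([.6157,.1367,.036],5),"pivotL",shift([.5434,.198,.046],4))
cv2.imwrite("pics/sc.png",c["image"][:,:,::-1])
E
python3 foot.py
```

```text
px per 3mm up [-0.11647812 -1.42129515]
foot ((-2.3, -6.0), 0.714, (np.int64(244), np.int64(243))) ((2.5999999999999996, -1.9000000000000004), 0.489, (np.int64(244), np.int64(243))) coin ((-1.5999999999999996, -5.1), 0.258, (np.int64(260), np.int64(241))) pivotL ((0.20000000000000018, 0.9000000000000004), 0.632, (np.int64(263), np.int64(266)))
```

>>> servo_tool([
  {"xyz": [-0.01,0,-0.015],"angular": [0,0,0],"fingers": -1},
  {"xyz": [-0.02,0.01,-0.015],"angular": [0,0,0],"fingers": -1},
  {"xyz": [-0.02,0.01,-0.015],"angular": [0,0,0],"fingers": -1},
  {"xyz": [-0.02,0.01,-0.015],"angular": [0,0,0],"fingers": -1},
  {"xyz": [-0.02,0.01,-0.015],"angular": [0,0,0],"fingers": -1},
  {"xyz": [-0.02,0.01,-0.015],"angular": [0,0,0],"fingers": -1},
  {"xyz": [-0.02,0.01,-0.015],"angular": [0,0,0],"fingers": -1},
  {"xyz": [-0.02,0.01,-0.015],"angular": [0,0,0],"fingers": -1},
  {"xyz": [-0.02,0.01,-0.015],"angular": [0,0,0],"fingers": -1},
  {"xyz": [-0.02,0.01,-0.015],"angular": [0,0,0],"fingers": -1},
])

```text
clock: 19.75
tcp_pos: [0.5059, 0.2122, 0.0618]
tool_rot: [0.986, -0.169, 0.001, -0.0]
contact_force: [-2.0, -1.9, 11.6]
finger_gap: -0.0
gripper_force: 5.9
```

```bash
python3 look.py|head -1; python3 - <<'E'
import cv2
from h import *
a=cv2.imread("pics/sc.png")[200:300,190:360];b=np.load("scene0.npz")["image"][200:300,190:360,::-1]
cv2.imwrite("pics/cmp.png",np.vstack([cv2.resize(x,None,fx=2.9,fy=2.9,interpolation=cv2.INTER_CUBIC) for x in(b,a)]))
E
```

```text
[0.50590768 0.21220283 0.06178348] [-0.6927774  -1.80733723 12.20192758] [0.14957141 0.5139656  0.38199432] 19.95
```

>>> servo_tool([
  {"xyz": [0,0,-0.015],"angular": [0,0,0],"fingers": -1},
  {"xyz": [0,0,-0.03],"angular": [0,0,0],"fingers": -1},
  {"xyz": [0,0,-0.03],"angular": [0,0,0],"fingers": -1},
  {"xyz": [0,0,-0.03],"angular": [0,0,0],"fingers": -1},
  {"xyz": [0,0,-0.03],"angular": [0,0,0],"fingers": -1},
  {"xyz": [0,0,-0.03],"angular": [0,0,0],"fingers": -1},
  {"xyz": [0,0,-0.03],"angular": [0,0,0],"fingers": -1},
  {"xyz": [0,0,-0.03],"angular": [0,0,0],"fingers": -1},
  {"xyz": [0,0,-0.03],"angular": [0,0,0],"fingers": -1},
  {"xyz": [0,0,-0.03],"angular": [0,0,0],"fingers": -1},
])

```text
clock: 21.0
tcp_pos: [0.5059, 0.2122, 0.0616]
tool_rot: [0.986, -0.169, 0.001, -0.0]
contact_force: [-2.0, -1.4, 12.0]
finger_gap: 0.0002
gripper_force: 6.3
```

```bash
python3 look.py|head -1
```

```text
[0.50590654 0.2122367  0.06154958] [-1.11695492 -1.7250409  12.73186813] [0.68070089 0.08159337 0.41734787] 21.2
```

View pics/cmp.png

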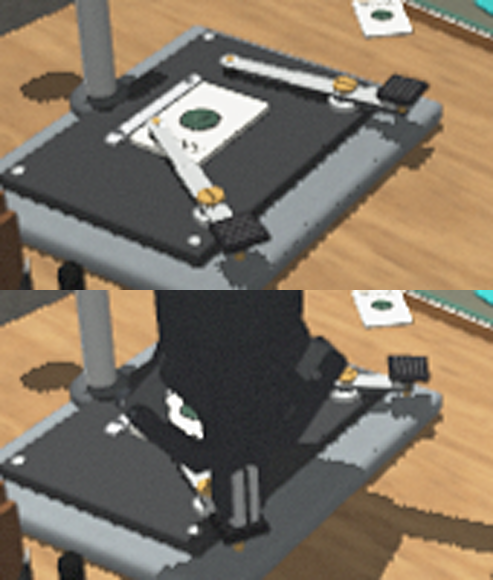

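The lower half shows the fingers on the left button; force still grows gently with travel, so the foot is up and the leaf hasn't met its stop. Swinging the left clip clear.

>>> servo_tool([
  {"xyz": [0,0,-0.02],"angular": [0,0,0],"fingers": -1},
  {"xyz": [-0.02,-0.06,-0.02],"angular": [0,0,0.015],"fingers": -1},
  {"xyz": [-0.06,-0.18,-0.02],"angular": [0,0,0.05],"fingers": -1},
  {"xyz": [-0.12,-0.37,-0.02],"angular": [0,0,0.1],"fingers": -1},
  {"xyz": [-0.16,-0.57,-0.02],"angular": [0,0,0.15],"fingers": -1},
  {"xyz": [-0.19,-0.76,-0.02],"angular": [0,0,0.2],"fingers": -1},
  {"xyz": [-0.22,-0.96,-0.02],"angular": [0,0,0.25],"fingers": -1},
  {"xyz": [-0.23,-1.16,-0.02],"angular": [0,0,0.3],"fingers": -1},
  {"xyz": [-0.24,-1.36,-0.02],"angular": [0,0,0.35],"fingers": -1},
  {"xyz": [-0.23,-1.56,-0.02],"angular": [0,0,0.4],"fingers": -1},
])

```text
clock: 22.25
tcp_pos: [0.5038, 0.1969, 0.0615]
tool_rot: [1.0, 0.031, 0.001, -0.001]
contact_force: [-0.3, 1.9, 12.6]
finger_gap: -0.0001
gripper_force: 6.2
```

>>> servo_tool([
  {"xyz": [0,-0.1,0],"angular": [0,0,0.025],"fingers": -1},
  {"xyz": [0.01,-0.16,0],"angular": [0,0,0.04],"fingers": -1},
  {"xyz": [0.01,-0.16,0],"angular": [0,0,0.04],"fingers": -1},
  {"xyz": [0.01,-0.16,0],"angular": [0,0,0.04],"fingers": -1},
  {"xyz": [0.01,-0.16,0.1],"angular": [0,0,0.04],"fingers": -1},
  {"xyz": [0.01,-0.16,0.2],"angular": [0,0,0.04],"fingers": -1},
  {"xyz": [0.01,-0.16,0.3],"angular": [0,0,0.04],"fingers": -1},
  {"xyz": [0.01,-0.16,0.4],"angular": [0,0,0.04],"fingers": -1},
  {"xyz": [0.01,-0.16,0.6],"angular": [0,0,0.04],"fingers": -1},
  {"xyz": [0.01,-0.16,1.2],"angular": [0,0,0.04],"fingers": -1},
])

```text
clock: 23.25
tcp_pos: [0.5023, 0.1947, 0.0713]
tool_rot: [0.999, 0.05, -0.001, 0.0]
contact_force: [0.5, -0.3, 0.8]
finger_gap: 0.0003
gripper_force: 0.0
```

>>> servo_tool([
  {"xyz": [0,0,2],"angular": [0,0,0],"fingers": -1},
  {"xyz": [0,0,5],"angular": [0,0,0],"fingers": -1},
  {"xyz": [-2,-3,9],"angular": [0,0,0],"fingers": -1},
  {"xyz": [-4,-7,13],"angular": [0,0,0],"fingers": -1},
  {"xyz": [-6,-11,16],"angular": [0,0,0],"fingers": -1},
  {"xyz": [-8,-15,18],"angular": [0,0,0],"fingers": -1},
  {"xyz": [-9,-19,18],"angular": [0,0,0],"fingers": -1},
  {"xyz": [-10,-23,18],"angular": [0,0,0],"fingers": -1},
  {"xyz": [-11,-27,18],"angular": [0,0,0],"fingers": -1},
  {"xyz": [-12,-31,18],"angular": [0,0,0],"fingers": -1},
])

```text
clock: 24.25
tcp_pos: [0.3818, -0.1165, 0.2523]
tool_rot: [0.999, 0.05, 0.0, 0.0]
contact_force: [1.6, -0.6, 0.5]
finger_gap: -0.0002
gripper_force: 0.0
```

```bash
python3 look.py; python3 foot.py; python3 - <<'E'
from rig import robot
from h import *
t=robot.read_camera("top");np.savez("top1.npz",**t)
f=lambda X:np.array(proj(t,X))
a=np.load("top0.npz")["image"]
d=cv2.absdiff(a,t["image"]).max(2);print("changed px in stage",[(d[y:y+10,250:362]>40).sum() for y in range(165,255,10)])
for im in(a,t["image"]):
    h=cv2.cvtColor(im,cv2.COLOR_RGB2HSV);m=cv2.inRange(h,(45,60,20),(100,255,200));m[:190]=0;m[220:]=0;m[:,:290]=0;m[:,318:]=0
    M=cv2.moments(m,True);print("coin px",M["m00"],M["m10"]/M["m00"],M["m01"]/M["m00"])
E
```

```text
[ 0.38249725 -0.11571262  0.25203748] [-0.15231121  0.09449233 -0.45304119] [0.34341558 0.88166941 0.15776142] 24.45
R theta [np.float64(0.55), np.float64(0.56), np.float64(0.63), np.float64(0.62)]
L theta [np.float64(0.1), np.float64(0.11), np.float64(0.12), np.float64(0.13)]
px per 3mm up [-0.11647812 -1.42129515]
foot ((0.5999999999999996, -0.5999999999999996), 0.616, (np.int64(244), np.int64(243))) ((0.5999999999999996, -0.7999999999999998), 0.597, (np.int64(244), np.int64(243))) coin ((0.0, 0.0), 0.998, (np.int64(260), np.int64(241))) pivotL ((-4.7, 0.5999999999999996), 0.598, (np.int64(263), np.int64(266)))
changed px in stage [np.int64(0), np.int64(3), np.int64(60), np.int64(160), np.int64(260), np.int64(203), np.int64(173), np.int64(149), np.int64(202)]
coin px 1.0 306.0 207.0Traceback (most recent call last):
  File "<stdin>", line 9, in <module>
ZeroDivisionError: float division by zero
```

The coin shows no shift against the first picture. Clip_l is at about 0.12, clip_r at about 0.58, and the robot is clear of the stage.

```bash
python3 -c "
from rig import robot
print(robot.finish_job())"
```

```text
the job is handed in; nothing more can be done
None
```

The job is handed in: the right clip now holds the slide's plain margin (about 0.58), the left clip is swung clear (about 0.12), and the coin showed no shift from the first picture. It took about 25 s of the 58 s allowed, with no verdict returned.

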